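# Make up two seal gift sets

## Robot

A 7-joint arm with a two-finger parallel gripper is mounted at the origin on a cart in front of the work surface, level with it; the furniture and walls round the work are solid. World frame = base frame: x ahead of the robot, y to its left, z up, the work surface at z = 0. Lengths are in m, angles in rad, forces in N, time in s.
With the tool pointing down it reaches from about 0.425 to 0.95 m from the base axis. Payload 4.7 kg.
Tool frame: the origin (TCP) lies between the finger pads; the fingertips stand 25 mm ahead of it and the grasp point (between the pads) lies 6 mm ahead of it; x points along the fingers, z is the direction in which the jaws open and shut, and the axes are right-handed (so a half turn about x gives the same grasp; the last joint's range is limited). The gripper opens to 85 mm and grips with 20 to 120 N. Pads are 22 mm wide; open, the fingers measure 114 mm over their backs; the gripper's body (76 mm by 85 mm) begins 54 mm behind the grasp point. The pads swing forward as they close: fully open they stand 13 mm farther back than shut.
Start: joints at [-1.338, 0.469, -0.049, 1.532, 0.024, 1.141, -0.082], TCP at [0.175, 0.652, 0.256] pointing down, gripper open.
Joint ranges: [-2.59, 2.59], [-0.33, 1.99], [-1.39, 1.29], [0.1, 2.45], [-1.04, 4.18], [0.21, 1.99], [-2.66, 2.66]. Speed limits (rad/s): [2.57, 2.57, 3.14, 3.14, 3.14, 3.14, 3.14].

## Interface

Orientations are given as a 3x3 rotation matrix whose columns are the frame's x, y, z axes.
In Python, from rig import * gives the robot as it stands. Calls block until the motion is done:
- movep(position, orientation): joint-space move of the TCP to a pose.
- move_l(position, attitude=None, feed=0.15, until_force=None): straight line of the TCP; attitude=None keeps the orientation; feed is the mean speed in m/s. With until_force (N) it stops when the force on the tool has changed by that much, and returns True; else False.
- move_joints(angles): joint-space move.
- command_gripper(opening, newtons=None): finger opening in m; newtons is the grip in N (None keeps the last); returns when the fingers have stopped.
- sleep(seconds).
- inverse_kinematics(position, orientation): joint angles nearest the present ones, or None.
- sense(): the state.
- camera(name): name is "scene" or "top" or "wrist"; returns (picture, depth): 420x560x3 uint8, red, green, blue; 420x560 float32, m along the optical axis (not along the pixel's ray), 0 where there is no reading.
- camera_params(name): a dict with "K" (3x3 intrinsics, pixels), "position" and "rotation" of the camera in the world; the wrist camera has in their place "tool_from_camera" (4x4, takes a point from camera to tool coordinates, whose origin is the TCP and whose axes are the tool frame's). Camera axes: x right, y down, z forward; pixel columns grow to the right and rows downward; lengths in m; the calibration is good to about 2 mm. A picture is of the moment at which its call begins: read the wrist's pose just before it. camera_params takes no time and is no camera call.
A pose or a line that the arm cannot do raises Unreachable and nothing moves.
- finish_job(): hands the job in, once; it reports no verdict.
The state is a dict: "time_s": time; "joint_pos": joint angles; "qd": joint speeds; "joint_efforts": joint torques, N m; "position": TCP position; "tcp_rot": TCP orientation; "wrist_force": force on the tool from outside, world axes, zero at the start; "ft_torque": the same for the moment, N m; "finger_gap": finger opening in m.
Only numpy, scipy, OpenCV 4.12 (cv2) and the standard library are available. Lean on these libraries where they do the work, as an engineer would, in place of code of your own. Each camera call takes 0.05 s, during which the arm holds its last target.

## Task

From the six pieces set out in the middle of the table (not those in the white tray), make up the two gift sets: in the box with red felt, stand the round-topped orange stone on the felt and lay the red paste tin flat in the bare compartment; in the box with blue felt, stand the flat-topped dark mottled stone on the felt and the small green stone in the bare compartment. Set each thing down gently on the floor of its compartment, upright and not dropped, and leave the flat-topped orange stone and the round-topped dark stone standing where they are.

Things in the scene. Friction and masses are not known exactly. Their poses are not given: they have to be found in the camera images.
- box_red: Brocade gift box, fixed, any yaw, open; red ribbon on the rim at its red-felt end. 98 (x) x 128 (y) x 48 mm, walls 3 mm. Origin: centre of underside, z up. A partition along x at y = 0 (4 mm thick, 44 mm high) leaves two compartments, each 92 (x) x 59 (y) mm: red felt centred at y = +31.5 mm (felt top at z = 4.5 mm), bare grey centred at y = -31.5 mm (floor at z = 3 mm).
- box_blue: Brocade gift box, fixed, any yaw, open; blue ribbon on the rim at its blue-felt end. 98 (x) x 128 (y) x 48 mm, walls 3 mm. Origin: centre of underside, z up. A partition along x at y = 0 (4 mm thick, 44 mm high) leaves two compartments, each 92 (x) x 59 (y) mm: blue felt centred at y = +31.5 mm (felt top at z = 4.5 mm), bare grey centred at y = -31.5 mm (floor at z = 3 mm).
- orange_round: Orange seal stone with a rounded (arched) top, standing, 33 x 33 mm and 76 mm high; its sides are flat along x and y and upright up to about 55 mm. Origin at the centre of the underside, z up. Stands loose on the table among the stock of six, which stand about 110 mm apart.
- dark_flat: Dark, black and dull-red mottled seal stone with a flat top, standing, 35 x 36 mm and 68 mm high, flat sides along x and y. Origin at the centre of the underside, z up. Stands loose on the table among the stock of six, which stand about 110 mm apart.
- paste_tin: Round red closed tin of seal paste with a pale lid, lying flat, 45 mm across and 19 mm high. Origin at the centre of the underside, z up. Stands loose on the table among the stock of six, which stand about 110 mm apart.
- small_green: Small slender light-green seal stone with a flat top, standing, 22 x 22 mm and 50 mm high, flat sides along x and y. Origin at the centre of the underside, z up. Stands loose on the table among the stock of six, which stand about 110 mm apart.
- orange_flat: Orange seal stone with a flat top, 36 x 36 mm and 74 mm high, in neither set. Origin at the centre of the underside, z up. Stands loose on the table among the stock of six, which stand about 110 mm apart.
- dark_round: Dark, black and dull-red mottled seal stone with a rounded top, 34 x 38 mm and 86 mm high, in neither set. Origin at the centre of the underside, z up. Stands loose on the table among the stock of six, which stand about 110 mm apart.

How it is judged:
By the outcome, as a careful person would: the job done as asked, in the order asked, and still so for the second after the job is handed in, with the robot touching nothing.
It also fails if it takes over 106 s, if anything falls off the work surface, if the arm or the gripper's body presses on something with over 40 N, if the wrist force passes 120 N, or if a joint passes its speed limit or range.

## Working session

There is one attempt and no reset: what is moved stays moved. The work goes in short steps, each a Python script; the robot and the scene stay as the last script left them, time stands still between calls to the robot, and variables do not carry over. Pictures are saved under pics/ and viewed, and the job is handed in when it is done.

```bash
mkdir -p pics; ls; python3 - <<'E'
from rig import *
import cv2,numpy as np
s=sense();print(s['time_s'],s['position'],s['tcp_rot'])
for n in ["scene","top","wrist"]:
    im,d=camera(n);cv2.imwrite(f'pics/{n}0.png',im[:,:,::-1]);np.savez(f'{n}0.npz',im=im,d=d)
    print(n,camera_params(n))
E
```

```text
pics
0.0 [0.17456683 0.65145933 0.25524197] [[-4.26467374e-04 -9.65925141e-01  2.58821250e-01]
 [-1.99492113e-03  2.58821581e-01  9.65923087e-01]
 [-9.99997919e-01 -1.04393299e-04 -2.03732344e-03]]
scene {'K': array([[450.87043148,   0.        , 282.64184687],
       [  0.        , 450.87043148, 217.6248164 ],
       [  0.        ,   0.        ,   1.        ]]), 'position': array([1.26912899, 0.29494923, 0.77080769]), 'rotation': array([[-0.38735018,  0.61960622, -0.68267706],
       [ 0.92176359,  0.27446079, -0.27390356],
       [ 0.01765574, -0.73536345, -0.67744289]])}
top {'K': array([[457.87432707,   0.        , 283.77668247],
       [  0.        , 457.87432707, 211.53024746],
       [  0.        ,   0.        ,   1.        ]]), 'position': array([ 0.33658829, -0.00639684,  1.05929273]), 'rotation': array([[-0.00295763, -0.98643151,  0.16414668],
       [-0.99998266,  0.00208166, -0.00550826],
       [ 0.00509183, -0.16416013, -0.98642056]])}
wrist {'K': array([[307.23043587,   0.        , 278.30963523],
       [  0.        , 307.23043587, 214.76007543],
       [  0.        ,   0.        ,   1.        ]]), 'tool_from_camera': array([[-1.48971171e-04, -2.75372831e-01,  9.61337496e-01,
        -1.17785945e-01],
       [ 5.42272981e-04, -9.61337388e-01, -2.75372716e-01,
         7.05411904e-02],
       [ 9.99999842e-01,  4.80284754e-04,  2.92538803e-04,
        -3.34257938e-04],
       [ 0.00000000e+00,  0.00000000e+00,  0.00000000e+00,
         1.00000000e+00]])}
```

View pics/top0.png

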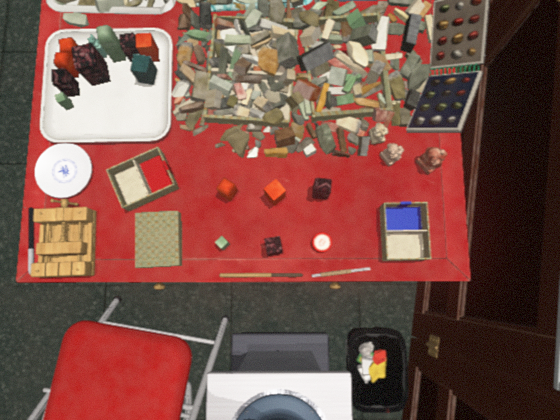

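View pics/scene0.png

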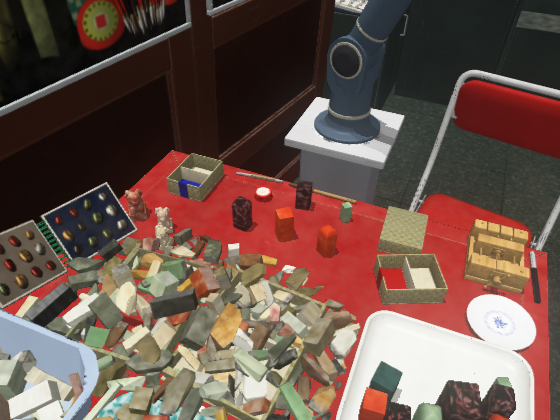

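```bash
cat > h.py <<'E'
import numpy as np, cv2
def cloud(d,P,):
    K=P['K'];v,u=np.indices(d.shape)
    p=np.stack([(u-K[0,2])/K[0,0]*d,(v-K[1,2])/K[1,1]*d,d],-1)
    w=p@np.array(P['rotation']).T+P['position']; w[d==0]=np.nan
    return w
E
python3 - <<'E'
from rig import *
from h import *
for n,c in [("scene",(160,140,320,180)),("top",(90,140,350,135))]:
    z=np.load(n+'0.npz');im,d=z['im'],z['d'];x,y,w,h=c
    k=2.4 if n=='scene' else 2.25
    cv2.imwrite(f'pics/{n}0z.png',cv2.resize(im[y:y+h,x:x+w,::-1],None,fx=k,fy=k,interpolation=cv2.INTER_CUBIC))
z=np.load('top0.npz');d=z['d'];W=cloud(d,camera_params('top'))
Z=W[...,2]
print('table z',np.nanmedian(Z[215:225,200:400]))
for nm,(u,v) in dict(oL=(227,189),oM=(274,190),dR=(322,188),g=(222,243),dB=(273,246),tin=(320,242)).items():
    r=W[v-20:v+20,u-20:u+20].reshape(-1,3); m=r[:,2]>0.006
    q=r[m]; zt=np.nanpercentile(q[:,2],95); t=q[q[:,2]>zt-0.004]
    rr=cv2.minAreaRect((t[:,:2]*1000).astype(np.float32))
    print(nm,m.sum(),'ztop',zt.round(4),len(t),t.mean(0).round(4),rr)
E
```

```text
table z 0.000943748562409974
oL 309 ztop 0.0773 82 [0.5588 0.1181 0.0758] ((559.8081665039062, 118.21832275390625), (23.901582717895508, 22.9722900390625), 63.68132400512695)
oM 378 ztop 0.0774 193 [0.5506 0.0089 0.0755] ((550.287841796875, 9.058866500854492), (35.669532775878906, 35.153377532958984), 38.4854736328125)
dR 363 ztop 0.0871 99 [ 0.5601 -0.0969  0.0856] ((559.4515991210938, -96.6191635131836), (28.49149513244629, 23.202533721923828), 89.43472290039062)
g 128 ztop 0.0528 75 [0.4367 0.1269 0.0511] ((436.51800537109375, 127.72256469726562), (20.951852798461914, 20.106800079345703), 44.704315185546875)
dB 292 ztop 0.071 204 [0.4289 0.0123 0.0691] ((428.9178771972656, 12.354043006896973), (34.62189865112305, 34.599456787109375), 9.505278587341309)
tin 315 ztop 0.0225 212 [ 0.4395 -0.0973  0.0204] ((439.6889953613281, -97.3407211303711), (41.66486358642578, 44.163307189941406), 44.41080856323242)
```

View pics/scene0z.png

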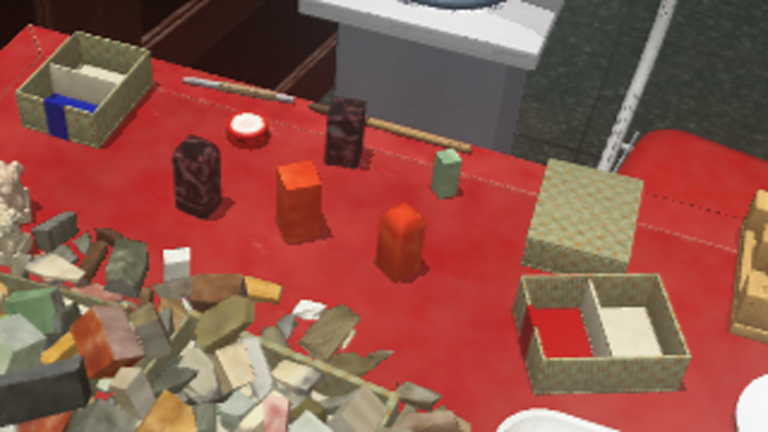

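View pics/top0z.png

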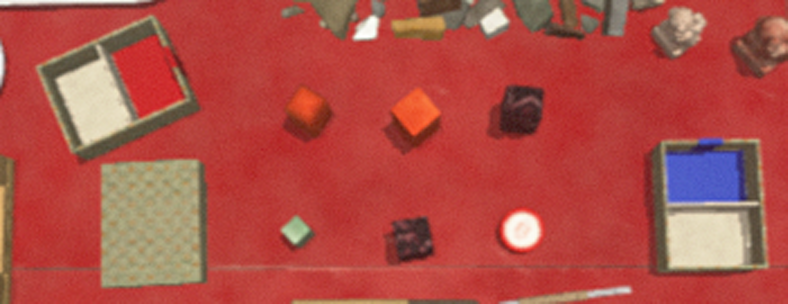

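```bash
python3 - <<'E'
from rig import *
from h import *
from scipy.optimize import minimize
for n in ['top','scene']:
    z=np.load(n+'0.npz');im=z['im'];W=cloud(z['d'],camera_params(n)).reshape(-1,3);C=im.reshape(-1,3).astype(int)
    for nm,c in dict(red=(0.575,0.32),blue=(0.45,-0.30)).items():
        m=(np.abs(W[:,0]-c[0])<0.11)&(np.abs(W[:,1]-c[1])<0.11)&(W[:,2]>0.044)&(W[:,2]<0.056)
        q=W[m,:2]; rr=cv2.minAreaRect((q*1000).astype(np.float32))
        fm=(np.abs(W[:,0]-c[0])<0.11)&(np.abs(W[:,1]-c[1])<0.11)&(W[:,2]<0.03)
        print(n,nm,m.sum(),np.nanpercentile(W[m,2],[5,50,95]).round(4),rr)
        if nm=='blue':
            b=fm&(C[:,2]>130)&(C[:,0]<110); print(' bluefelt',W[b].mean(0),b.sum())
E
```

```text
top red 535 [0.0443 0.0478 0.0527] ((561.1827392578125, 327.76531982421875), (202.77755737304688, 188.96583557128906), 89.78997802734375)
top blue 391 [0.0447 0.048  0.0524] ((462.42413330078125, -285.26934814453125), (128.36854553222656, 98.97840881347656), 0.7337433695793152)
 bluefelt [ 0.49595986 -0.288183    0.00574722] 673
scene red 565 [0.0443 0.0479 0.0517] ((558.3637084960938, 333.56488037109375), (186.0316162109375, 199.4632110595703), 4.776215076446533)
scene blue 310 [0.0444 0.0476 0.051 ] ((461.1669921875, -284.3018798828125), (131.76956176757812, 100.08894348144531), 0.96379154920578)
 bluefelt [ 0.46906086 -0.29593803  0.00567169] 57
```

```bash
python3 - <<'E'
from rig import *
from h import *
for n in ['top','scene']:
    z=np.load(n+'0.npz');im=z['im'];W=cloud(z['d'],camera_params(n))
    m=((np.abs(W[...,0]-.58)<0.12)&(np.abs(W[...,1]-.31)<0.12)&(W[...,2]>0.043)&(W[...,2]<0.055)).astype(np.uint8)
    nn,lab,st,ce=cv2.connectedComponentsWithStats(m,connectivity=8)
    for i in range(1,nn):
        if st[i,4]>40: print(n,st[i],cv2.minAreaRect((W[lab==i][:,:2]*1000).astype(np.float32)), W[lab==i].mean(0))
E
```

```text
top [106 147  69  61 433] ((586.0765380859375, 313.30743408203125), (100.50164794921875, 129.6679229736328), 24.97238540649414) [0.58565544 0.31373408 0.0479695 ]
scene [377 254  71  38 578] ((585.5748901367188, 314.1124267578125), (101.67015838623047, 130.02914428710938), 24.813142776489258) [0.58823106 0.31540752 0.04737994]
```

```bash
cat >> h.py <<'E'
from rig import *
def R(deg):
    a=np.radians(deg);x=np.array([0,0,-1.]);z=np.array([np.cos(a),np.sin(a),0]);return np.stack([x,np.cross(z,x),z],1)
def best(p,deg):
    q0=np.array(sense()['joint_pos']);o=[]
    for k in (0,180):
        q=inverse_kinematics(p,R(deg+k))
        if q is not None:o.append((np.abs(np.array(q)-q0).max(),deg+k))
    return min(o)[1]
def wcloud(name=None):
    s=sense();im,d=camera('wrist');P=camera_params('wrist');T=np.array(P['tool_from_camera'])
    Rt=np.array(s['tcp_rot']);P2=dict(K=P['K'],rotation=Rt@T[:3,:3],position=Rt@T[:3,3]+s['position'])
    if name: cv2.imwrite(f'pics/{name}.png',im[:,:,::-1]);np.savez(name+'.npz',im=im,d=d)
    return im,cloud(d,P2)
def obj(W,c,zmin=.008,zmax=.2,r=.045):
    m=((np.hypot(W[...,0]-c[0],W[...,1]-c[1])<r)&(W[...,2]>zmin)&(W[...,2]<zmax)).astype(np.uint8)
    n,lab,st,ce=cv2.connectedComponentsWithStats(m,connectivity=4)
    i=1+np.argmax(st[1:,4]);return W[lab==i]
def rect(p): 
    (c,wh,a)=cv2.minAreaRect((p[:,:2]*1000).astype(np.float32));return np.round(c,1),np.round(wh,1),round(a,1)
def st():
    s=sense();print('t',round(s['time_s'],2),'pos',np.round(s['position'],4),'F',np.round(s['wrist_force'],2),'gap',round(s['finger_gap'],4))
E
python3 - <<'E'
from h import *
p=[0.559,0.118,0.22];a=best(p,25);print(a)
movep(p,R(a));st()
im,W=wcloud('w1')
q=obj(W,(.559,.118));print(len(q))
for lo,hi in [(.008,.2),(.015,.05),(.05,.2),(.07,.2)]:
    t=q[(q[:,2]>lo)&(q[:,2]<hi)];print(lo,hi,len(t),rect(t))
q=obj(W,(.55,.009));print(rect(q[q[:,2]>.07]))
E
```

```text
25
t 2.5 pos [0.5589 0.1196 0.2199] F [-0.18  0.14 -0.8 ] gap 0.0853
1552
0.008 0.2 1552 (array([557.7, 118. ]), array([33. , 33.1]), 57.5)
0.015 0.05 222 (array([554.6, 129.1]), array([42.2, 19.9]), 14.6)
0.05 0.2 1293 (array([557.7, 118. ]), array([33. , 33.1]), 57.5)
0.07 0.2 827 (array([557.7, 117.9]), array([27.5, 28.3]), 55.6)
(array([549.1,   8.6]), array([36.2, 37. ]), 39.1)
```

View pics/w1.png

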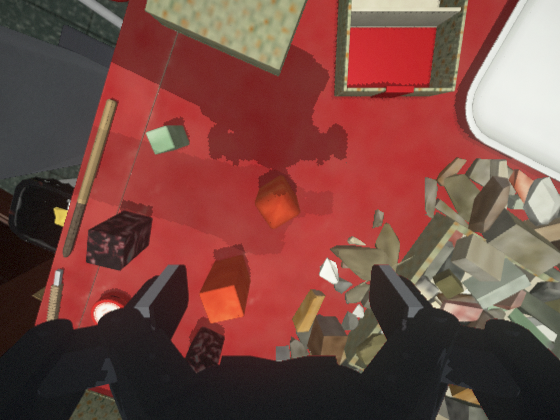

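```bash
cat >> h.py <<'E'
def pick(x,y,deg,z,opening,N,lift=0.2):
    p=[x,y,0.15];a=best(p,deg);print('jaw',a)
    command_gripper(opening,N); movep(p,R(a)); st()
    hit=move_l([x,y,z],R(a),feed=0.1,until_force=8); print('hit',hit);st()
    if hit: return
    command_gripper(0.0,N); st()
    move_l([x,y,z+.03],R(a),feed=.08); st()
    move_l([x,y,lift],R(a),feed=.2); st()
E
python3 - <<'E'
from h import *
pick(.5577,.118,57.5-90,.046,.060,50)
im,W=wcloud('w2')
E
```

```text
jaw -32.5
t 3.74 pos [0.558  0.1181 0.1503] F [ 0.41 -0.38  0.31] gap 0.0601
hit False
t 4.93 pos [0.5582 0.1181 0.0466] F [-0.3   0.61  0.04] gap 0.06
t 5.29 pos [0.5582 0.1181 0.0467] F [-0.42 -0.33  5.34] gap 0.0323
t 5.82 pos [0.5577 0.1182 0.0764] F [-0.94  0.06 -3.19] gap 0.0323
t 6.58 pos [0.5566 0.1181 0.1987] F [-0.74  0.85 -3.01] gap 0.0321
```

View pics/w2.png

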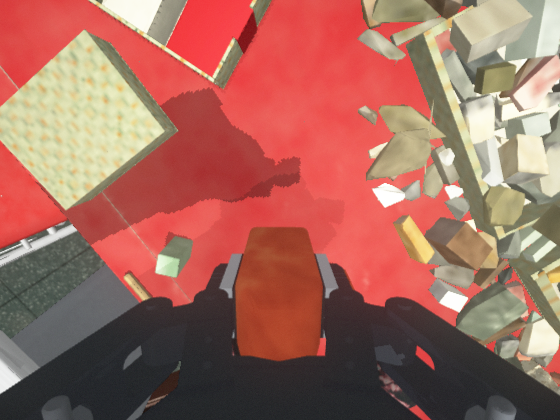

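```bash
python3 - <<'E'
from h import *
p=[.5993,.285,.2];a=best(p,25);print(a)
movep(p,R(a));st()
im,W=wcloud('w3')
m=((np.abs(W[...,0]-.586)<0.1)&(np.abs(W[...,1]-.3135)<0.1)&(W[...,2]>0.043)&(W[...,2]<0.055)).astype(np.uint8)
n,lab,s,_=cv2.connectedComponentsWithStats(m)
for i in range(1,n):
    if s[i,4]>100: print(s[i],rect(W[lab==i]),np.median(W[lab==i][:,2]))
E
```

```text
25
t 7.36 pos [0.5988 0.284  0.1982] F [ 0.28 -0.89 -1.84] gap 0.0319
[ 219   92  120  148 2265] (array([584. , 313.7]), array([ 98.3, 127.6]), 25.2) 0.04816249033872683
```

View pics/w3.png

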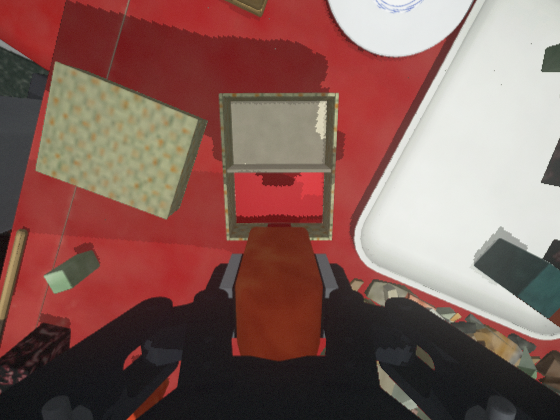

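```bash
cat >> h.py <<'E'
def place(x,y,deg,zc,openw,up=0.2):
    """zc: expected TCP z at contact"""
    a=best([x,y,.2],deg);print('jaw',a)
    movep([x,y,.2],R(a)); 
    move_l([x,y,zc+.012],R(a),feed=.12); sleep(.2); st()
    hit=move_l([x,y,zc-.003],R(a),feed=.015,until_force=2.5);print('hit',hit);st()
    command_gripper(openw);sleep(.15);st()
    move_l([x,y,zc+.06],R(a),feed=.08)
    move_l([x,y,up],R(a),feed=.2);st()
E
python3 - <<'E'
from h import *
place(.5983,.2851,25,.0513,.048)
im,W=wcloud('w4')
q=obj(W,(.5983,.2851),zmin=.055);print(rect(q),q[:,2].max())
E
```

```text
jaw 25
t 9.15 pos [0.5986 0.2853 0.064 ] F [-0.55  0.26 -2.11] gap 0.0323
hit True
t 9.88 pos [0.5983 0.2851 0.0518] F [-0.48 -0.66  4.9 ] gap 0.0322
t 10.33 pos [0.5969 0.2846 0.0504] F [ 0.79  0.5  -0.22] gap 0.0481
t 11.83 pos [0.5975 0.285  0.1988] F [-0.58 -0.63 -1.8 ] gap 0.0477
(array([597.2, 285.8]), array([32.9, 32.1]), 25.0) 0.08283154132711029
```

View pics/w4.png

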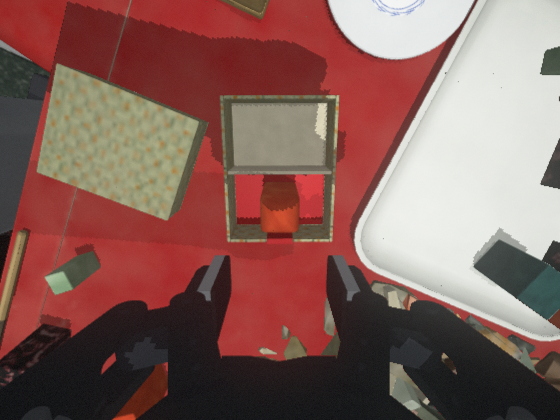

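```bash
python3 - <<'E'
from h import *
p=[.4395,-.097,.2];
for d in (0,45,90,115): 
    try: print(d,best(p,d))
    except Exception as e: print(d,'x',e)
a=best(p,25)
command_gripper(.06,40)
movep(p,R(a));st()
im,W=wcloud('w5')
q=obj(W,(.4395,-.097));print(rect(q),rect(q[q[:,2]>.014]),np.median(q[:,2]))
for c in [(.4367,.127),(.429,.0123)]:
    try:
        q=obj(W,c);zt=np.percentile(q[:,2],90);print(c,len(q),zt,rect(q[q[:,2]>zt-.006]))
    except Exception as e:print(e)
E
```

```text
0 0
45 45
90 270
115 295
t 13.69 pos [ 0.4406 -0.0961  0.2002] F [-0.61 -0.72 -0.37] gap 0.0599
(array([437.3, -98.2]), array([44.1, 44.2]), 25.9) (array([437.3, -98.2]), array([44.1, 44.2]), 25.9) 0.018852826828442526
attempt to get argmax of an empty sequence
(0.429, 0.0123) 2606 0.06892824095686825 (array([427.6,  11.5]), array([35. , 35.6]), 11.1)
```

View pics/w5.png

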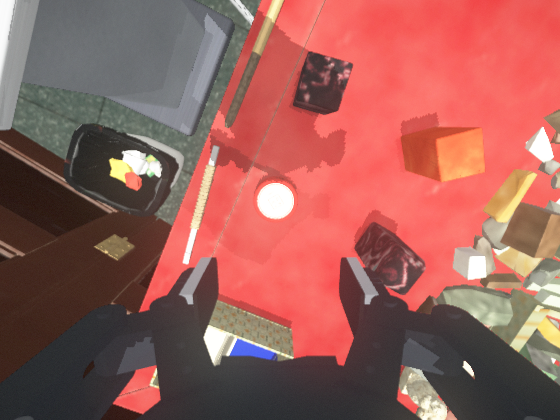

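```bash
python3 - <<'E'
from h import *
pick(.4373,-.0982,25,.024,.060,40)
im,W=wcloud('w6')
E
```

```text
jaw 25
t 14.28 pos [ 0.4365 -0.0982  0.1494] F [ 0.96 -0.33  1.33] gap 0.0602
hit False
t 15.68 pos [ 0.4377 -0.0983  0.0245] F [ 0.64  0.98 -0.58] gap 0.0599
t 15.98 pos [ 0.4377 -0.0982  0.0248] F [-1.2   0.08  5.58] gap 0.0435
t 16.51 pos [ 0.4374 -0.0979  0.0542] F [ 0.03  0.58 -0.49] gap 0.0435
t 17.39 pos [ 0.4365 -0.098   0.199 ] F [ 0.72 -0.15 -0.27] gap 0.0438
```

View pics/w6.png

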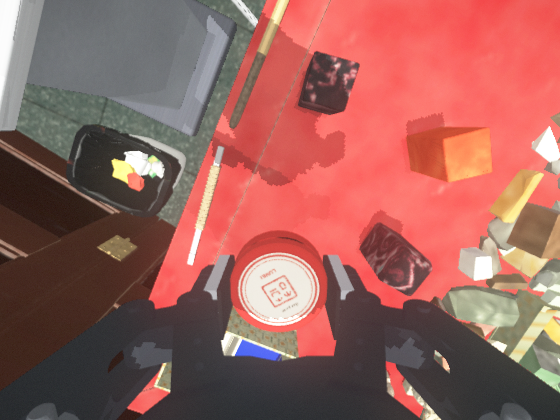

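```bash
python3 - <<'E'
from h import *
place(.5704,.3449,25,.0278,.053)
im,W=wcloud('w7')
q=obj(W,(.5704,.3449),zmin=.012,zmax=.04,r=.035);print(rect(q),np.percentile(q[:,2],[5,50,95]))
q=obj(W,(.5983,.2851),zmin=.055);print(rect(q))
E
```

```text
jaw 25
t 20.82 pos [0.5706 0.3451 0.0404] F [-0.64 -0.29 -0.74] gap 0.0432
hit True
t 21.55 pos [0.5703 0.3449 0.0285] F [-0.07  0.11  4.63] gap 0.0435
t 21.96 pos [0.5701 0.3447 0.029 ] F [-2.14 -1.81  8.77] gap 0.0527
t 23.57 pos [0.5695 0.3446 0.1987] F [-0.09 -0.06 -1.49] gap 0.0527
(array([569.6, 344.6]), array([44.4, 43.8]), 25.3) [0.02122328 0.0224348  0.02359188]
(array([597. , 286.9]), array([32.8, 30.9]), 25.6)
```

View pics/w7.png

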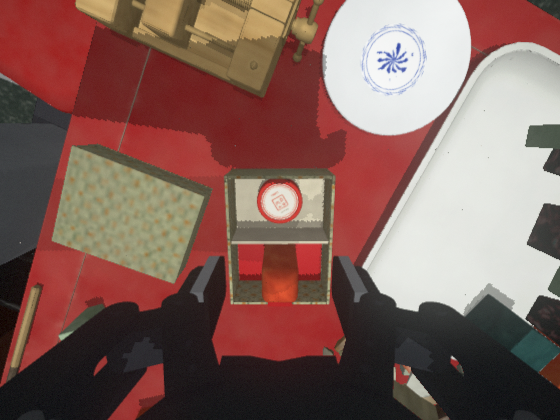

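```bash
python3 - <<'E'
from h import *
pick(.4276,.0115,101.1,.046,.060,50)
p=[.4935,-.285,.22]
a=best(p,90.7);print(a);movep(p,R(a));st()
im,W=wcloud('w8')
m=((np.abs(W[...,0]-.462)<0.09)&(np.abs(W[...,1]+.285)<0.075)&(W[...,2]>0.043)&(W[...,2]<0.055)).astype(np.uint8)
n,lab,s,_=cv2.connectedComponentsWithStats(m)
for i in range(1,n):
    if s[i,4]>100: print(s[i],rect(W[lab==i]),np.median(W[lab==i][:,2]))
E
```

```text
jaw 281.1
t 25.23 pos [0.4287 0.0122 0.1504] F [-0.35 -0.06 -0.58] gap 0.0599
hit False
t 26.42 pos [0.428  0.0115 0.0464] F [-0.28  0.22 -0.04] gap 0.0599
t 26.75 pos [0.4281 0.0117 0.0466] F [-0.74  1.18  6.26] gap 0.036
t 27.27 pos [0.4274 0.0118 0.0759] F [-0.01 -0.09 -1.92] gap 0.0358
t 28.04 pos [0.4267 0.0118 0.1991] F [-0.02  0.22 -1.56] gap 0.0355
270.7
t 29.21 pos [ 0.4937 -0.2834  0.219 ] F [ 1.1   0.45 -1.27] gap 0.0355
[ 230  167  104   87 1167] (array([ 481.8, -286.6]), array([88.3, 98.3]), 0.7) 0.04840864031654596
```

View pics/w8.png

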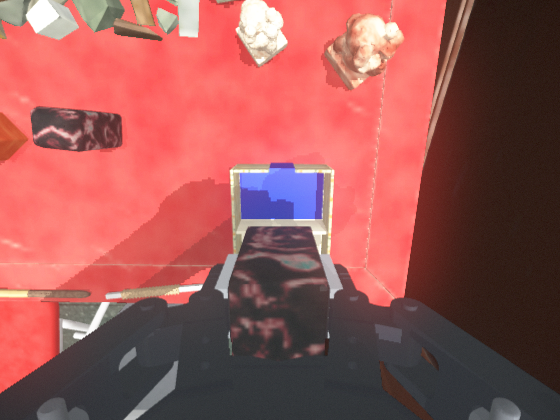

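```bash
python3 - <<'E'
from h import *
place(.493,-.2856,90.7,.0511,.050)
im,W=wcloud('w9')
q=obj(W,(.493,-.2856),zmin=.055);print(rect(q[q[:,2]>.065]),np.median(q[:,2]))
p=[.4367,.127,.2];a=best(p,45);print(a)
command_gripper(.045,30)
movep(p,R(a));st()
im,W=wcloud('w10')
q=obj(W,(.4367,.127));print(rect(q[q[:,2]>.045]),rect(q),q[:,2].max())
E
```

```text
jaw 270.7
t 31.0 pos [ 0.4933 -0.2857  0.0636] F [ 0.56  0.9  -1.67] gap 0.0352
hit True
t 31.73 pos [ 0.4929 -0.2856  0.0517] F [-0.06  1.25  4.85] gap 0.0357
t 32.17 pos [ 0.4922 -0.2848  0.0508] F [ 0.28  0.   -0.19] gap 0.0496
t 33.67 pos [ 0.4926 -0.2849  0.1991] F [-0.5   0.04 -1.26] gap 0.0498
(array([ 492.8, -285.7]), array([35.4, 34.9]), 89.9) 0.07304061793751533
45
t 35.48 pos [0.4372 0.1261 0.2   ] F [ 0.02  0.21 -0.25] gap 0.0452
(array([452.1, 144.5]), array([13.8, 23. ]), 7.7) (array([452.1, 144.5]), array([13.8, 23. ]), 7.7) 0.19997279591536232
```

View pics/w9.png

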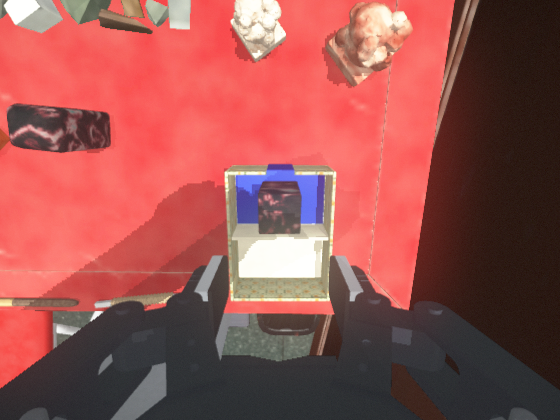

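View pics/w10.png

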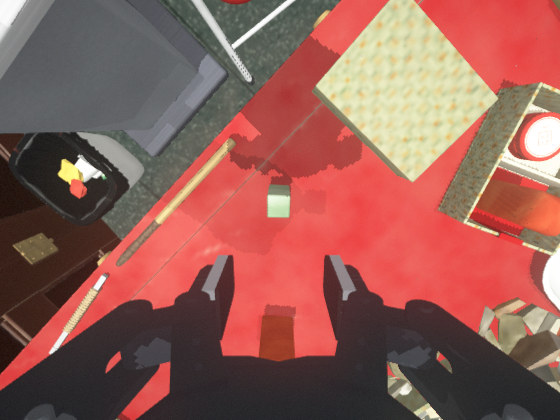

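```bash
python3 - <<'E'
from h import *
d=np.load('w10.npz')['d'];s=sense();P=camera_params('wrist');T=np.array(P['tool_from_camera']);Rt=np.array(s['tcp_rot'])
W=cloud(d,dict(K=P['K'],rotation=Rt@T[:3,:3],position=Rt@T[:3,3]+s['position']))
q=obj(W,(.4367,.127),zmax=.06);c,wh,an=rect(q[q[:,2]>.044]);print(c,wh,an,rect(q),q[:,2].max())
assert 18<min(wh) and max(wh)<26
an=(an-45+45)%90-45+45
x,y=c/1000
pick(x,y,an,.034,.045,30)
im,W=wcloud('w11')
E
```

```text
[435.2 127.2] [20.8 20.8] 43.6 (array([435.1, 127.3]), array([21. , 21.1]), 42.8) 0.05247463270242425
jaw 43.6
t 36.07 pos [0.4345 0.1265 0.1494] F [-0.14  0.09  0.99] gap 0.0453
hit False
t 37.38 pos [0.4356 0.1273 0.0345] F [ 0.25  1.05 -0.17] gap 0.0449
t 37.7 pos [0.4355 0.1274 0.0345] F [-1.19  0.12  5.29] gap 0.0212
t 38.23 pos [0.4351 0.1274 0.0641] F [-0.41  0.32  0.08] gap 0.0212
t 39.06 pos [0.4343 0.127  0.199 ] F [-0.77 -0.19 -1.63] gap 0.0214
```

View pics/w11.png

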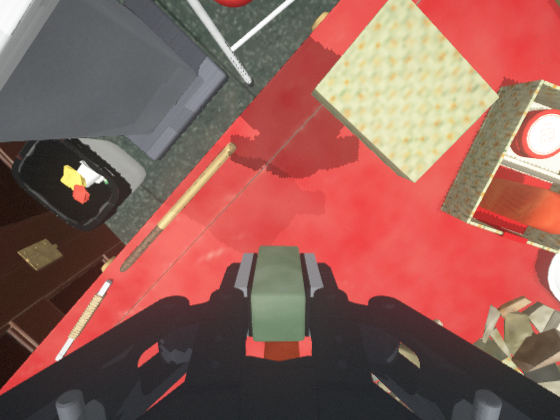

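```bash
python3 - <<'E'
from h import *
place(.429,-.2862,90.7,.0375,.036,up=.22)
im,W=wcloud('w12')
for c,lo,hi in [((.429,-.2862),.03,.06),((.493,-.2856),.055,.09)]:
    q=obj(W,c,zmin=lo,zmax=hi,r=.03);print(rect(q),np.median(q[:,2]))
movep([.42,.3,.35],R(best([.42,.3,.35],90)))
for n in ['top','scene']:
    im,d=camera(n);np.savez(n+'1.npz',im=im,d=d)
    x,y,w,h=(160,140,320,180) if n=='scene' else (90,140,350,135)
    cv2.imwrite(f'pics/{n}1.png',cv2.resize(im[y:y+h,x:x+w,::-1],None,fx=2.25,fy=2.25,interpolation=cv2.INTER_CUBIC))
st()
E
```

```text
jaw 270.7
t 42.23 pos [ 0.4293 -0.2863  0.0499] F [-0.49 -1.03 -0.19] gap 0.0212
hit True
t 42.97 pos [ 0.429  -0.2861  0.0381] F [-0.29  0.39  5.01] gap 0.0212
t 43.41 pos [ 0.4285 -0.2856  0.0376] F [ 0.02  0.46 -0.21] gap 0.0357
t 45.08 pos [ 0.4285 -0.2854  0.2189] F [ 0.05  0.49 -0.82] gap 0.0361
(array([ 427.6, -286.2]), array([22. , 20.5]), 1.1) 0.053302382454981645
(array([ 492.3, -285.9]), array([34.9, 34.8]), 89.7) 0.07312591963489995
t 47.38 pos [0.4205 0.299  0.3499] F [ 0.27 -0.44 -0.56] gap 0.0361
```

View pics/w12.png

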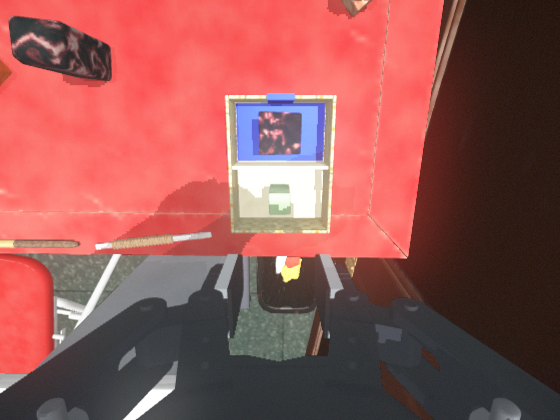

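View pics/scene1.png

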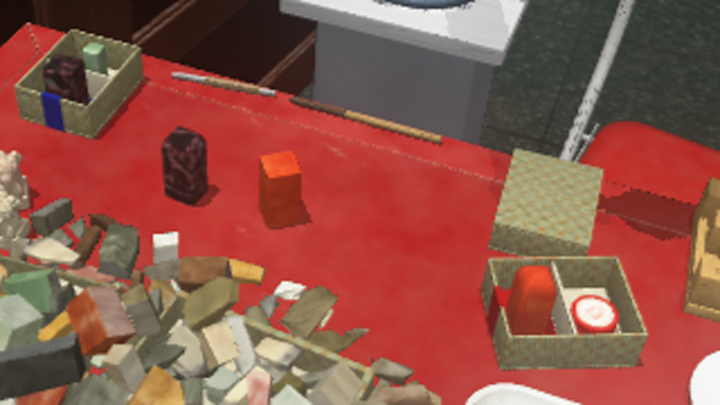

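View pics/top1.png

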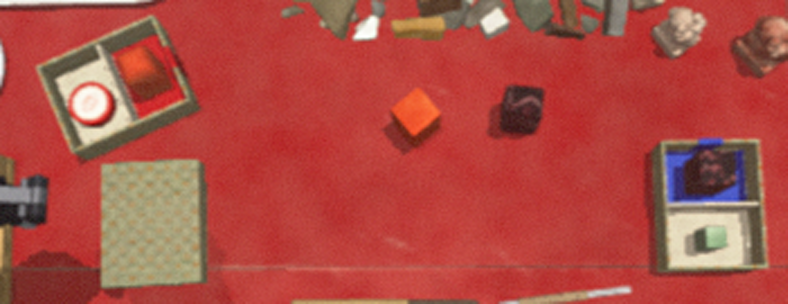

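Both sets are in place, everything is upright, the two leftover stones have not moved, and the arm is clear.

```bash
python3 - <<'E'
from h import *
finish_job();st()
E
```

```text
the job is handed in; nothing more can be done
the job is handed in; nothing more can be done
```

Both gift sets are made up, and I handed the job in at about 47 s of the 106 s allowed. I placed the pieces in the order asked:

- **Red box:** the round-topped orange stone stands on the red felt, and the paste tin lies flat in the bare compartment.
- **Blue box:** the flat-topped dark stone stands on the blue felt, and the small green stone stands in the bare compartment.

**Setting down:** I lowered each piece slowly and opened the gripper only when the wrist felt contact, about 5 N. As I let go of the tin, the wrist briefly read about 9 N. I didn't find the cause, but the tin and the stone beside it looked undisturbed afterwards.

**Last checks:** the wrist camera measured each piece's top within about 2 mm of the right height, except the orange stone. Its highest depth reading was about 2.3 mm over, which I put down to noise. All four were within a few millimetres of where I aimed. The final top and scene pictures show them upright, with the flat-topped orange and round-topped dark stones still where they started. I checked those two only by eye.

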